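# Pack the sprung gauge rest with two plates

## Robot

A 6-joint arm with a two-finger parallel gripper is mounted at the origin on the work surface. World frame = base frame: x ahead of the robot, y to its left, z up, the work surface at z = 0. Lengths are in m, angles in rad, forces in N, time in s.
With the tool pointing down it reaches from about 0.25 to 0.725 m from the base axis. Payload 9.7 kg.
Tool frame: the origin (TCP) lies midway between the tips of the shut fingers; the grasp point (between the pads) lies 19 mm behind it; z points along the fingers, y is the line along which they close (so a half turn about z gives the same grasp; the last joint's range is limited). The gripper opens to 85 mm and grips with 20 to 120 N. Pads are 22 mm wide; open, the fingers measure 114 mm over their backs; the gripper's body (76 mm by 85 mm) begins 54 mm behind the grasp point. The pads swing forward as they close: fully open they stand 13 mm farther back than shut.
Start: joints at [-1.266, 0.087, 0.176, 1.66, 0, 1.571], TCP at [0.165, -0.525, 0.196] pointing down, gripper open.
Joint ranges: [-3.13, 3.13], [-0.85, 1.81], [-1.15, 1.24], [-2.2, 2.28], [-1.44, 1.52], [-3.14, 3.14]. Speed limits (rad/s): [2.22, 2.22, 2.57, 3.14, 3.14, 3.14].

## Interface

Orientations are given as a 3x3 rotation matrix whose columns are the frame's x, y, z axes.
In Python, from rig import env gives the robot as it stands.
- The arm moves only by the tool jog_arm, never from a script. Its argument "steps" is a list of rows, each a list of 3 entries, a list of its own where there are three numbers: the shift along the tool's x, y, z as a fraction of full scale, then the turn, a rotation vector about the tool's x, y, z as a fraction of full scale, then the opening, from 0 (shut) to 1 (fully open). In form: [[[tx, ty, tz], [wx, wy, wz], jaw], ...]. A call has exactly 10 rows; each row shifts and turns the commanded pose from where the row before left it, along the tool's axes as they then stand; what a row does not reach is not made up. Full scale, the value 1, is 1000 mm for a shift and 60 degrees for a turn. A row lasts 1/10 s, in which the tool goes at most 50 mm and 8.59 degrees, less where a joint would pass 70% of its speed; a pose out of reach is approached as far as the arm can. A call with a number of a shift or a turn outside -1 to 1 is refused whole. A call with a gripper value outside its range is refused whole. The fingers move at their own pace and stop on an object; "squeeze" is the grip in N (left out, the last holds). Time passes only in rows, so rows that do not move let the fingers close, or fill a call up. It gives the time, the measured TCP pose, the force, the opening and the grip force at its end, in the units of the state.
- env.read_state(): the state, without advancing time (a new reading comes with each control period).
- env.snapshot(name): name is "scene" or "side" or "wrist"; returns the picture (480x640x3 uint8, red, green, blue); there is no depth.
- env.camera_model(name): a dict with "fx", "fy", "cx", "cy" (pixels), "k1" (the pictures are not rectified: a ray, as slopes to the right and down, at radius r is drawn at 1 + k1 r^2 times it, then the intrinsics apply), "rvec" (rotation vector, rad) and "tvec" (3), from world to camera coordinates, as OpenCV has them; the wrist camera has in their place "hand_eye" (4x4, takes a point from camera to tool coordinates, whose origin is the TCP and whose axes are the flange's). Camera axes: x right, y down, z forward; pixel columns grow to the right and rows downward; lengths in m; the calibration is good to about 2 mm. A picture is of the moment at which its call begins: read the wrist's pose just before it. camera_model takes no time and is no camera call.
- env.job_done(): hands the job in; it is judged then, once.
The state is a dict: "time": time; "joint_pos": joint angles; "joint_velocities": joint speeds; "joint_efforts": joint torques, N m; "position": TCP position; "tool_rot": TCP orientation; "contact_force": force on the tool from outside, world axes, zero at the start; "ft_torque": the same for the moment, N m; "opening": finger opening in m; "grasp_force": force on a finger pad.
Only numpy, scipy, OpenCV 4.12 (cv2) and the standard library are available. Lean on these libraries where they do the work, as an engineer would, in place of code of your own. Each camera call takes 0.05 s, during which the arm holds its last target. There are 200 camera calls.

## Task

Build up the gauge rest: lay the grey steel packing plate squarely on the green pad, let go of it, and press it down firmly with the fingertips for a moment (about 10 N) to feel that it lies flat. Only then lay the brass plate squarely on top of it, let go, and press that down in the same way. Do not drop or ram the plates, leave the other things on the counter where they are, and finish with both plates stacked flat, long edges in line with the pad's.

Things in the scene. Friction and masses are not known exactly. Their poses are not given: they have to be found in the camera images.
- steel_plate: grey steel packing plate, 70 x 50 x 10 mm, 0.2 to 0.35 kg, lying flat on the counter. Origin: centre of its underside; x along the 70 mm length, y along the 50 mm width, z up. Can be gripped across the 50 mm width by the fingertips
- brass_plate: brass packing plate, same shape, size and axes as the steel one, 0.2 to 0.38 kg, lying flat on the counter. Origin: centre of its underside. The two plates may start on either side of the rest
- pad: green pad of the gauge rest, 70 (its x) x 40 (its y) x 10 mm; origin at the centre of its underside, 35 mm above the counter. It is carried on a spring and sinks straight down: it stays put up to about 3 N of load, then gives 0.4 mm per N, and meets a hard stop 6 mm down at about 18 N. It springs back when let go
- pad_top (a point): centre of the green pad's upper face, 45 mm above the counter when unloaded; axes as the pad's (x along its 70 mm length, y along its 40 mm width, z up). The plates are 5 mm wider than the pad on each long side, so fingers on the plate's long sides hang clear of the pad
- stand: dark iron foot of the gauge rest, 100 x 85 x 14 mm, fixed to the counter; origin at the centre of its underside, axes as the pad's. Clear space between foot and pad is 21 mm high. A fixed grey test-port box with a closed pine lid, 105 mm high, stands well beyond it at the far left (x over 0.67, y over 0.14 m)
- regulator: red gas regulator standing upright, 75 mm body plus 30 mm stem, about 105 mm tall, 120 mm wide over its brass side stubs; loose, leave it alone; origin at the centre of its underside
- pipe_stub: copper pipe stub standing on end, 48 mm across, 80 mm tall; loose, leave it alone; origin at the centre of its underside
- gauge: round steel gauge lying on its back, 80 mm across, 28 mm high, brass stem 30 mm long to its -x side; loose, leave it alone; origin at the centre of its underside
- bakelite_knob: black bakelite knob, 50 mm across, 26 mm high; loose, leave it alone; origin at the centre of its underside
- spanner: steel spanner lying flat, 180 mm long along its x; loose, leave it alone; origin at the centre of its underside
Mind the look-alikes: they are no part of the job. Of the things like the brass_plate, leave any that is purple; of the rest the larger one is meant.

How it is judged:
On the way, in this order (a step that is already met when the one before it is completed fails the run):
1. steel plate lies on the pad, squarely, and is let go (horizontal distance between steel_plate and pad_top below 0.01 m and z of steel_plate in the frame of pad_top between -0.003 and 0.004 m and angle between steel_plate's own z axis and vertical below 0.07 rad and angle between the x axis of steel_plate and the x axis of pad_top, either way round below 0.2 rad and contact force between the fingers and steel_plate below 0.2 N), for 0.2 s.
2. steel plate is pressed down on the pad with the fingers (over 4 N) and lies flat (horizontal distance between steel_plate and pad_top below 0.01 m and z of steel_plate in the frame of pad_top between -0.003 and 0.004 m and angle between steel_plate's own z axis and vertical below 0.07 rad and angle between the x axis of steel_plate and the x axis of pad_top, either way round below 0.2 rad and contact force between the fingers and steel_plate above 4 N and contact force between steel_plate and pad above 6 N), for 0.2 s.
3. brass plate lies on the steel plate, squarely, and is let go (horizontal distance between each of steel_plate, brass_plate and pad_top below 0.01 m and z of steel_plate in the frame of pad_top between -0.003 and 0.004 m and angle between each of steel_plate, brass_plate's own z axis and vertical below 0.07 rad and angle between the x axis of each of steel_plate, brass_plate and the x axis of pad_top, either way round below 0.2 rad and z of brass_plate in the frame of pad_top between 0.007 and 0.014 m and contact force between the fingers and brass_plate below 0.2 N), for 0.2 s.
4. brass plate is pressed down on the steel plate with the fingers (over 4 N) and lies flat (horizontal distance between each of steel_plate, brass_plate and pad_top below 0.01 m and z of steel_plate in the frame of pad_top between -0.003 and 0.004 m and angle between each of steel_plate, brass_plate's own z axis and vertical below 0.07 rad and angle between the x axis of each of steel_plate, brass_plate and the x axis of pad_top, either way round below 0.2 rad and z of brass_plate in the frame of pad_top between 0.007 and 0.014 m and contact force between the fingers and brass_plate above 4 N and contact force between brass_plate and steel_plate above 6 N), for 0.2 s.
At the end, for the whole second after the job is handed in: The steel plate rests flat on the green pad and the brass plate flat on the steel plate, each centred within 10 mm of the pad's centre, its long sides within 0.2 rad of the pad's, tilted less than 0.07 rad, released and at rest (all of step 3 and contact force between the fingers and steel_plate below 0.2 N and linear speed of each of steel_plate, brass_plate below 0.02 m/s and angular speed of each of steel_plate, brass_plate below 0.2 rad/s and contact force between steel_plate and pad above 0.5 N and contact force between brass_plate and steel_plate above 0.5 N); the robot touches nothing.
It fails at once if a plate is dropped or rammed on the pad or on the other plate (over 60 N) (contact force between steel_plate and pad above 60 N or contact force between brass_plate and steel_plate above 60 N).
It fails at once if another thing on the counter is pushed more than 30 mm from its place (distance of any of regulator, pipe_stub, gauge, bakelite_knob, spanner from where it was at the start of the episode above 0.03 m).
It also fails if it takes over 58 s, if anything falls off the work surface, if the arm or the gripper's body presses on something with over 40 N, if the wrist force passes 120 N, or if a joint passes its speed limit or range.

## Working session

There is one attempt and no reset: what is moved stays moved. The work goes in short steps, Python scripts to look and compute and a tool call to move; the robot and the scene stay as the last step left them, time stands still between calls to the robot, and variables do not carry over. Pictures are saved under pics/ and viewed, at most 10 in all, crops included, and the job is handed in when it is done.

Besides the shell and the picture viewer there is one more tool, called after "Call:" as a command line: name --argument value ..., lists and objects as JSON in quotes. jog_arm: Moves the arm, as the interface text tells. Shift numbers are shares of 1000 mm and turn numbers shares of 60 degrees, none past 1 either way. Its arguments: {"type":"object","properties":{"steps":{"type":"array"},"squeeze":{"type":"number"}},"required":["steps"]}

```bash
ls; mkdir -p pics; python3 - <<'E'
from rig import env
import cv2
s=env.read_state(); print(s)
for n in("scene","side"):
    im=env.snapshot(n); cv2.imwrite(f"pics/{n}0.png",im[:,:,::-1]); print(n,env.camera_model(n))
print(env.camera_model("wrist"))
E
```

```text
pics
{'time': 0.0, 'joint_pos': array([-1.26599341e+00,  8.74712657e-02,  1.75129836e-01,  1.65980679e+00,
        1.80266345e-05,  1.57081225e+00]), 'joint_velocities': array([ 0.00076763, -0.00095142, -0.00075734,  0.00010077,  0.00089419,
        0.00012658]), 'joint_efforts': array([ 4.59454077e-04, -5.20388496e+01,  4.64799213e+01,  1.63811079e-02,
       -1.35124492e-05, -8.96451553e-07]), 'position': array([ 0.16497918, -0.52437906,  0.19537475]), 'tool_rot': array([[ 9.53910902e-01,  3.00089721e-01, -3.88512792e-04],
       [ 3.00089972e-01, -9.53910023e-01,  1.29498385e-03],
       [ 1.80050943e-05, -1.35188800e-03, -9.99999086e-01]]), 'contact_force': array([-0.40007893,  0.16434163,  0.3747518 ]), 'ft_torque': array([-0.02161899, -0.01736301, -0.0428424 ]), 'grasp_force': 0.0, 'opening': 0.08542674989947792}
scene {'fx': 567.7429958097791, 'fy': 567.7429958097791, 'cx': 317.5569346554449, 'cy': 239.84892676991856, 'k1': -0.05307468380776593, 'rvec': array([ 1.84728961,  1.60145445, -0.65900016]), 'tvec': array([-0.08321568, -0.33064833,  1.73178724])}
side {'fx': 500.2120041831365, 'fy': 500.2120041831365, 'cx': 316.49676523253044, 'cy': 237.43624758937477, 'k1': -0.09917275253323028, 'rvec': array([ 2.25399832, -0.29233442,  0.1078229 ]), 'tvec': array([-0.51708508,  0.15782705,  1.4585261 ])}
{'fx': 368.6399879651058, 'fy': 368.6399879651058, 'cx': 317.6853808124018, 'cy': 241.05650840868216, 'k1': -0.05234908260215707, 'hand_eye': array([[-1.23984766e-05, -9.53761460e-01, -3.00564596e-01,
         7.66092149e-02],
       [ 9.99999618e-01,  2.50904027e-04, -8.37427515e-04,
         9.05399693e-04],
       [ 8.74118958e-04, -3.00564492e-01,  9.53761093e-01,
        -1.78067271e-01],
       [ 0.00000000e+00,  0.00000000e+00,  0.00000000e+00,
         1.00000000e+00]])}
```

View pics/scene0.png

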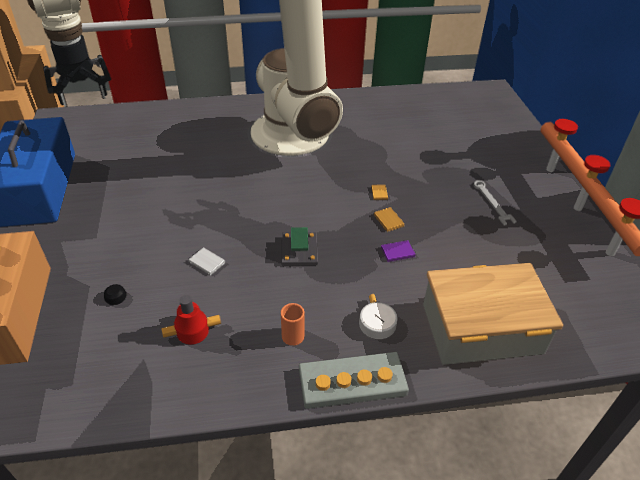

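View pics/side0.png

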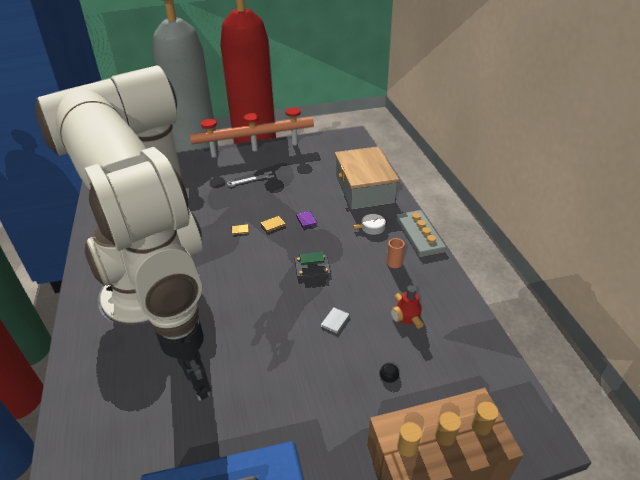

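The scene view shows the grey plate at (207,261) and the pad at (299,238). Three things could be taken for the brass plate: the small brass one at (379,191), the larger brass one at (389,219) and the purple one at (398,251). By the description it is the larger at (389,219), which is (273,224) in the side view. The side view also has the steel plate at (335,320) and the pad at (312,258).

```bash
cat > h.py <<'E'
import numpy as np, cv2
from rig import env
def cam(n,st=None):
    m=env.camera_model(n); K=np.array([[m['fx'],0,m['cx']],[0,m['fy'],m['cy']],[0,0,1]]); d=np.array([m['k1'],0,0,0.])
    if n!='wrist': R=cv2.Rodrigues(m['rvec'])[0]; t=np.array(m['tvec'])
    else:
        T=np.eye(4); T[:3,:3]=st['tool_rot']; T[:3,3]=st['position']; W=np.linalg.inv(T@m['hand_eye']); R,t=W[:3,:3],W[:3,3]
    return K,d,R,t
def ray(c,p):
    K,d,R,t=c; u=cv2.undistortPoints(np.array([[p]],float),K,d)[0,0]
    v=R.T@np.array([u[0],u[1],1]); return -R.T@t, v/np.linalg.norm(v)
def tri(obs):
    A=np.zeros((3,3));b=np.zeros(3)
    for c,p in obs:
        o,v=ray(c,p);M=np.eye(3)-np.outer(v,v);A+=M;b+=M@o
    X=np.linalg.solve(A,b); return X,[np.round(proj(c,X)-p,1) for c,p in obs]
def onplane(c,p,z):
    o,v=ray(c,p); return o+v*(z-o[2])/v[2]
def proj(c,X):
    K,d,R,t=c; return cv2.projectPoints(np.array([X],float),cv2.Rodrigues(R)[0],t,K,d)[0].reshape(2)
E
python3 - <<'E'
from h import *
S,D=cam('scene'),cam('side')
for n,a,b in [('steel',(207,261),(335,320)),('pad',(299,238),(312,258)),('brass',(389,219),(273,224)),('small',(379,191),(240,230)),('purple',(398,251),(306,219)),('pipe',(292,308),(397,241)),('gauge',(378,318),(374,223))]:
    X,e=tri([(S,a),(D,b)]); print(n,X.round(3),e)
a=cv2.imread('pics/scene0.png')[175:275,180:420]; b=cv2.imread('pics/side0.png')[210:340,225:365]
a=cv2.resize(a,None,fx=3.3,fy=3.3,interpolation=cv2.INTER_CUBIC)
cv2.imwrite('pics/c1.png',a)
E
```

```text
steel [ 0.52  -0.257  0.003] [array([-0.1,  0.1]), array([-0.1, -0.1])]
pad [ 0.511 -0.038  0.041] [array([-0.1,  0.2]), array([-0.1, -0.1])]
brass [0.433 0.203 0.004] [array([-0.2,  0.3]), array([-0.1, -0.2])]
small [0.321 0.202 0.004] [array([-0.3,  0.5]), array([-0.3, -0.4])]
purple [0.547 0.198 0.003] [array([ 0. , -0.1]), array([0., 0.])]
pipe [ 0.758 -0.084  0.09 ] [array([-0.5,  0.6]), array([-0.4, -0.4])]
gauge [0.754 0.098 0.02 ] [array([-0.6,  0.8]), array([-0.4, -0.5])]
```

View pics/c1.png

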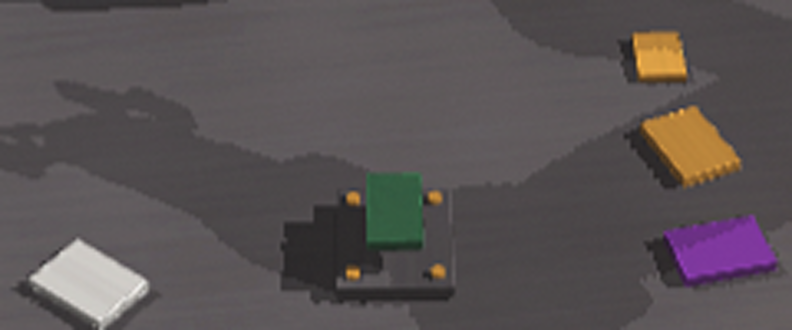

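The close crop confirms the choice: the larger brass plate is at crop (690,145), the small one is square at (660,55), and the purple one is at (720,250). The steel plate is at (88,283) and the pad top at (394,208). Next I look from the wrist camera.

Call:
jog_arm --steps '[[[0.0381,-0.0263,-0.005],[0,0,0],1],[[0.0381,-0.0263,-0.005],[0,0,0],1],[[0.0381,-0.0263,-0.005],[0,0,0],1],[[0.0381,-0.0263,-0.005],[0,0,0],1],[[0.0381,-0.0263,-0.005],[0,0,0],1],[[0.0381,-0.0263,-0.005],[0,0,0],1],[[0.0381,-0.0263,-0.005],[0,0,0],1],[[0.0381,-0.0263,-0.005],[0,0,0],1],[[0.0381,-0.0263,-0.005],[0,0,0],1],[[0,0,0],[0,0,0],1]]'

```text
time: 1.1
position: [0.4236, -0.1922, 0.2411]
tool_rot: [[0.952, 0.305, 0.001], [0.305, -0.952, 0.001], [0.001, -0.001, -1.0]]
contact_force: [0.1, -1.0, -0.4]
opening: 0.0852
grasp_force: 0.0
```

```bash
python3 - <<'E'
from h import *
s=env.read_state(); im=env.snapshot('wrist')[:,:,::-1].copy(); cv2.imwrite('pics/w1.png',im)
import pickle; pickle.dump(s,open('w1.pkl','wb'))
print(s['position'],s['joint_pos'])
W=cam('wrist',s)
for n,X in [('steel',(.52,-.257,.01)),('pad',(.511,-.038,.045)),('brass',(.433,.203,.01))]: print(n,proj(W,X).round())
E
```

```text
[ 0.42356608 -0.19218861  0.24109875] [-4.26670447e-01 -9.33018652e-02  8.45725077e-02  1.74858265e+00
  1.03312176e-03  2.40452470e+00]
steel [403. 130.]
pad [190.  67.]
brass [-27.  81.]
```

View pics/w1.png

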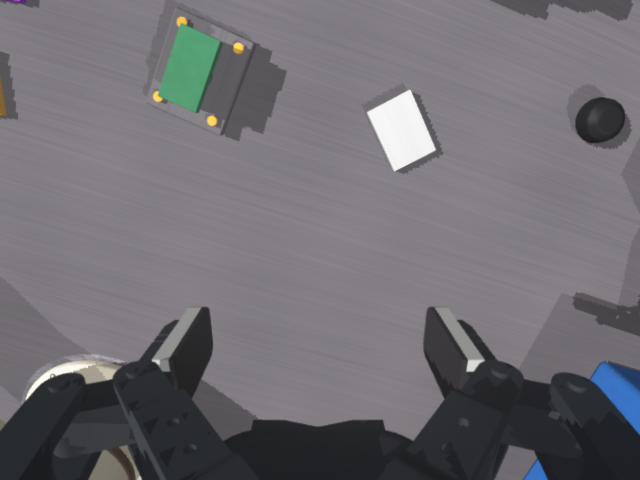

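The wrist view shows the steel plate's top with corners near (367,108), (411,90), (437,150) and (395,171). The green pad's corners are near (184,25), (220,40), (197,111) and (160,97). I will segment both and fit rectangles.

```bash
cat >> h.py <<'E'
import pickle
def quad(im,kind,c,z,near):
    """im BGR; segment, map contour to plane z, min-area rect -> centre, yaw of long side (deg), dims, px centre"""
    h=cv2.cvtColor(im,cv2.COLOR_BGR2HSV)
    lo,hi={'steel':((0,0,200),(180,40,255)),'green':((60,90,40),(90,255,255)),'brass':((10,100,90),(28,255,255))}[kind]
    m=cv2.inRange(h,lo,hi); cs,_=cv2.findContours(m,cv2.RETR_EXTERNAL,cv2.CHAIN_APPROX_NONE)
    p=proj(c,[*near,z]); cs=[k for k in cs if cv2.contourArea(k)>300]
    k=min(cs,key=lambda k:np.linalg.norm(k.reshape(-1,2).mean(0)-p))
    P=np.array([onplane(c,q,z)[:2] for q in k.reshape(-1,2).astype(float)],np.float32)
    (x,y),(w,hh),a=cv2.minAreaRect(P*1000)
    if w<hh: a+=90;w,hh=hh,w
    return np.array([x,y])/1000,(a+90)%180-90,(round(w,1),round(hh,1)),proj(c,[x/1000,y/1000,z])
E
python3 - <<'E'
from h import *
im=cv2.imread('pics/w1.png'); s=pickle.load(open('w1.pkl','rb')); W=cam('wrist',s)
for k,z,n in [('steel',.01,(.52,-.257)),('green',.045,(.511,-.038))]: print(k,quad(im,k,W,z,n))
for cn in('scene','side'):
    C=cam(cn); im2=cv2.imread(f'pics/{cn}0.png')
    for k,z,n in [('steel',.01,(.52,-.257)),('green',.045,(.511,-.038)),('brass',.01,(.433,.203))]:
        try: print(cn,k,quad(im2,k,C,z,n))
        except Exception as e: print(cn,k,e)
E
```

```text
steel (array([ 0.51917383, -0.25617578]), 45.30714797973633, (69.7, 50.0), array([401.50683424, 130.93139803]))
green (array([ 0.50962961, -0.0376937 ]), -6.14593505859375, (69.2, 41.4), array([189.1630297 ,  68.82049726]))
scene steel (array([ 0.52213507, -0.25711569]), 44.96377182006836, (69.0, 45.5), array([206.54895684, 259.72523329]))
scene green (array([ 0.51505267, -0.038294  ]), -7.545478820800781, (70.9, 38.2), array([298.9105173 , 238.30262347]))
scene brass (array([0.43821417, 0.20133435]), 16.12959861755371, (79.0, 54.9), array([389.00387537, 218.70195904]))
side steel (array([0.05051319, 0.7566181 ]), -68.26497077941895, (205.1, 62.1), array([156.91298158, 157.41070804]))
side green (array([0.93892163, 1.86345837]), 71.19429779052734, (1885.5, 1119.4), array([305.57904416,  40.00884388]))
side brass (array([0.46833759, 0.88683221]), 0.42406782507896423, (549.7, 114.8), array([252.7644491 , 128.39757564]))
```

Both rectangles come out at the stated sizes (69.7x50.0 and 69.2x41.4 mm), which confirms heights of 10 and 45 mm. The steel plate is at (0.519,-0.256) with yaw 45°, and the pad at (0.510,-0.038) with yaw -6°. I turn -27.5° about tool z and come down to 0.10 m over the steel plate.

Call:
jog_arm --steps '[[[0,0,0],[0,0,-0.1146],0.85],[[0,0,0],[0,0,-0.1146],0.85],[[0,0,0],[0,0,-0.1146],0.85],[[0,0,0],[0,0,-0.1146],0.85],[[0.0055,0.0282,0.035],[0,0,0],0.85],[[0.0055,0.0282,0.035],[0,0,0],0.85],[[0.0055,0.0282,0.035],[0,0,0],0.85],[[0.0055,0.0282,0.035],[0,0,0],0.85],[[0,0,0],[0,0,0],0.85],[[0,0,0],[0,0,0],0.85]]'

```text
time: 2.15
position: [0.515, -0.2609, 0.0999]
tool_rot: [[0.709, 0.706, -0.003], [0.706, -0.709, 0.001], [-0.001, -0.003, -1.0]]
contact_force: [-0.2, -0.5, 0.7]
opening: 0.0726
grasp_force: 0.0
```

```bash
cat >> h.py <<'E'
def go(st,target,yaw=None):
    R=st['tool_rot']; d=np.array(target)-st['position']; a=np.degrees(np.arctan2(R[1,0],R[0,0]))
    print('pos',st['position'].round(4),'yaw',round(a,2),'tool shift mm',(R.T@d*1000).round(1), 'turn z deg',None if yaw is None else round(-(yaw-a),2),'F',st['contact_force'].round(2),'open',round(st['opening'],4))
E
python3 - <<'E'
from h import *
s=env.read_state(); im=env.snapshot('wrist')[:,:,::-1].copy(); cv2.imwrite('pics/w2.png',im)
W=cam('wrist',s); q=quad(im,'steel',W,.01,(.519,-.256)); print(q); go(s,[*q[0],0.0],q[1])
E
```

```text
(array([ 0.51942981, -0.25645355]), 45.29940414428711, (70.0, 49.4), array([317.32153801, 222.63920423]))
pos [ 0.515  -0.2609  0.0999] yaw 44.88 tool shift mm [ 6.4  0.2 99.9] turn z deg -0.42 F [-0.22 -0.46  0.73] open 0.0726
```

Call:
jog_arm --steps '[[[0.0064,0.0002,0.02],[0,0,-0.007],0.85],[[0,0,0.03],[0,0,0],0.85],[[0,0,0.025],[0,0,0],0.85],[[0,0,0.015],[0,0,0],0.85],[[0,0,0.008],[0,0,0],0.85],[[0,0,0],[0,0,0],0.7],[[0,0,0],[0,0,0],0.7],[[0,0,0.001],[0,0,0],0.66],[[0,0,0],[0,0,0],0.66],[[0,0,0],[0,0,0],0.66]]' --squeeze 35

```text
time: 3.2
position: [0.5213, -0.2559, 0.0026]
tool_rot: [[0.702, 0.712, 0.001], [0.712, -0.702, -0.0], [0.0, 0.001, -1.0]]
contact_force: [0.0, -0.3, -0.2]
opening: 0.0563
grasp_force: 0.0
```

Call:
jog_arm --steps '[[[-0.0015,0,0.001],[0,0,0],0.66],[[0,0,0.001],[0,0,0],0.66],[[0,0,0.0005],[0,0,0],0.62],[[0,0,0],[0,0,0],0.55],[[0,0,0],[0,0,0],0.5],[[0,0,0],[0,0,0],0.45],[[0,0,0],[0,0,0],0.4],[[0,0,0],[0,0,0],0.4],[[0,0,0],[0,0,0],0.4],[[0,0,0],[0,0,0],0.4]]' --squeeze 40

```text
time: 4.2
position: [0.52, -0.2569, -0.0004]
tool_rot: [[0.702, 0.712, 0.0], [0.712, -0.702, 0.0], [0.0, 0.0, -1.0]]
contact_force: [0.2, -0.3, 0.3]
opening: 0.0338
grasp_force: 0.0
```

```bash
python3 - <<'E'
from h import *
s=env.read_state(); im=env.snapshot('wrist')[:,:,::-1].copy(); cv2.imwrite('pics/w3.png',im)
sd=env.snapshot('side')[:,:,::-1]; b=cv2.resize(sd[250:360,270:400],None,fx=4,fy=4,interpolation=cv2.INTER_CUBIC)
a=cv2.resize(im,None,fx=.75,fy=.75); h=max(a.shape[0],b.shape[0])
cv2.imwrite('pics/w3m.png',cv2.resize(np.hstack([cv2.copyMakeBorder(x,0,h-x.shape[0],0,0,0) for x in(a,b)]),None,fx=.79,fy=.79))
print(s['opening'],s['position'])
E
```

```text
0.03379530317320183 [ 5.20039037e-01 -2.56872991e-01 -4.07699127e-04]
```

View pics/w3m.png

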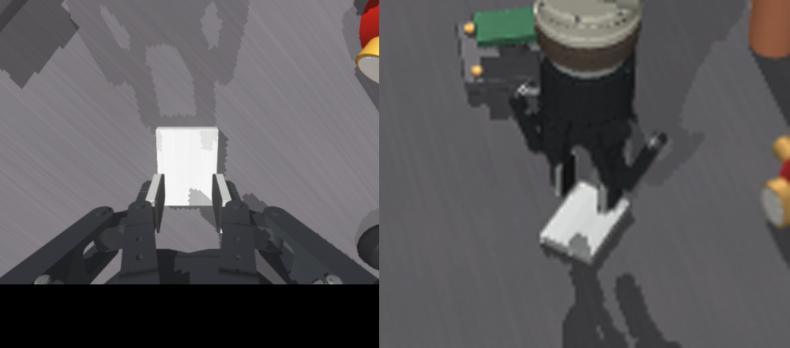

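The fingers have closed above the plate: the wrist view shows them over the plate's near half, with the plate still in place. The tips stand farther back than I reckoned, so I reopen and feel my way lower.

Call:
jog_arm --steps '[[[0,0,-0.001],[0,0,0],0.7],[[0,0,0],[0,0,0],0.7],[[0,0,0],[0,0,0],0.7],[[0,0,0],[0,0,0],0.7],[[0,0,0.001],[0,0,0],0.7],[[0,0,0.001],[0,0,0],0.7],[[0,0,0.001],[0,0,0],0.7],[[0,0,0.001],[0,0,0],0.7],[[0,0,0.001],[0,0,0],0.7],[[0,0,0],[0,0,0],0.7]]'

```text
time: 5.3
position: [0.5199, -0.2568, -0.0046]
tool_rot: [[0.702, 0.712, -0.0], [0.712, -0.702, 0.0], [-0.0, -0.0, -1.0]]
contact_force: [0.4, 0.2, -0.0]
opening: 0.0596
grasp_force: 0.0
```

```bash
python3 - <<'E'
from h import *
s=env.read_state(); im=env.snapshot('wrist')[:,:,::-1].copy()
W=cam('wrist',s); go(s,[.5194,-.2565,-.006]); print(quad(im,'steel',W,.01,(.519,-.256)))
cv2.imwrite('pics/w4.png',cv2.resize(im[150:420,140:500],None,fx=2.2,fy=2.2,interpolation=cv2.INTER_CUBIC))
E
```

```text
pos [ 0.5199 -0.2568 -0.0046] yaw 45.39 tool shift mm [-0.1 -0.6  1.4] turn z deg None F [ 0.44  0.2  -0.03] open 0.0596
(array([ 0.52008435, -0.25600906]), 45.29366683959961, (71.0, 49.4), array([315.50427993, 288.36360666]))
```

View pics/w4.png

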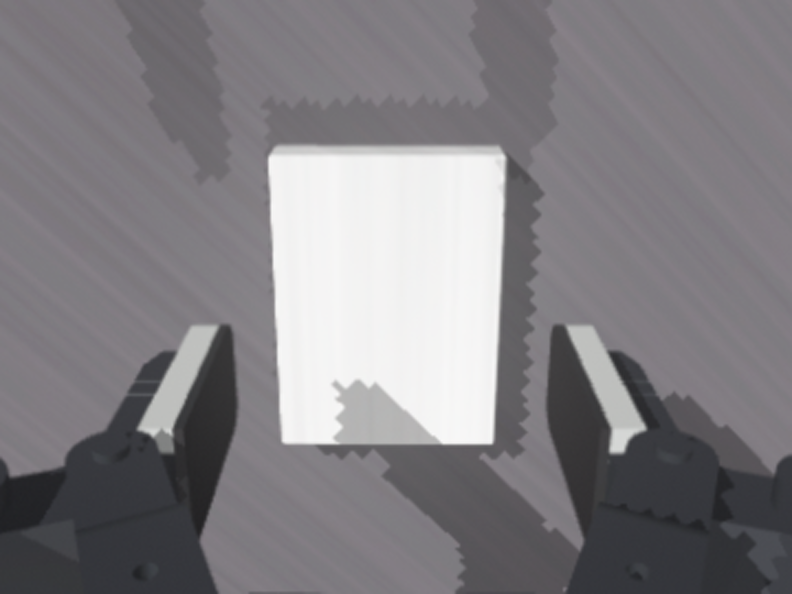

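The plate has not moved. Triangulating the finger tips in this crop, with inner tip corners at (235,330) and (548,330) and the known 59.6 mm gap, puts the real tips about 35 mm behind the stated TCP. That explains the missed grasp, so I keep descending and rely on force.

Call:
jog_arm --steps '[[[0,0,0.005],[0,0,0],0.7],[[0,0,0.005],[0,0,0],0.7],[[0,0,0.005],[0,0,0],0.7],[[0,0,0.002],[0,0,0],0.7],[[0,0,0.002],[0,0,0],0.7],[[0,0,0],[0,0,0],0.7],[[0,0,0],[0,0,0],0.7],[[0,0,0],[0,0,0],0.7],[[0,0,0],[0,0,0],0.7],[[0,0,0],[0,0,0],0.7]]'

```text
time: 6.35
position: [0.5201, -0.257, -0.0233]
tool_rot: [[0.702, 0.712, 0.0], [0.712, -0.702, -0.0], [0.0, 0.0, -1.0]]
contact_force: [0.4, 0.4, -0.8]
opening: 0.06
grasp_force: 0.0
```

```bash
python3 - <<'E'
from h import *
s=env.read_state(); im=env.snapshot('wrist')[:,:,::-1].copy()
W=cam('wrist',s); go(s,[.5194,-.2565,-.035]); print(quad(im,'steel',W,.01,(.519,-.256)))
cv2.imwrite('pics/w5.png',cv2.resize(im[150:420,140:500],None,fx=2.2,fy=2.2,interpolation=cv2.INTER_CUBIC))
E
```

```text
pos [ 0.5201 -0.257  -0.0233] yaw 45.39 tool shift mm [-0.2 -0.8 11.7] turn z deg None F [ 0.41  0.39 -0.79] open 0.06
(array([ 0.52021924, -0.25598355]), 45.29433822631836, (70.8, 49.4), array([314.91055156, 306.2463768 ]))
```

View pics/w5.png

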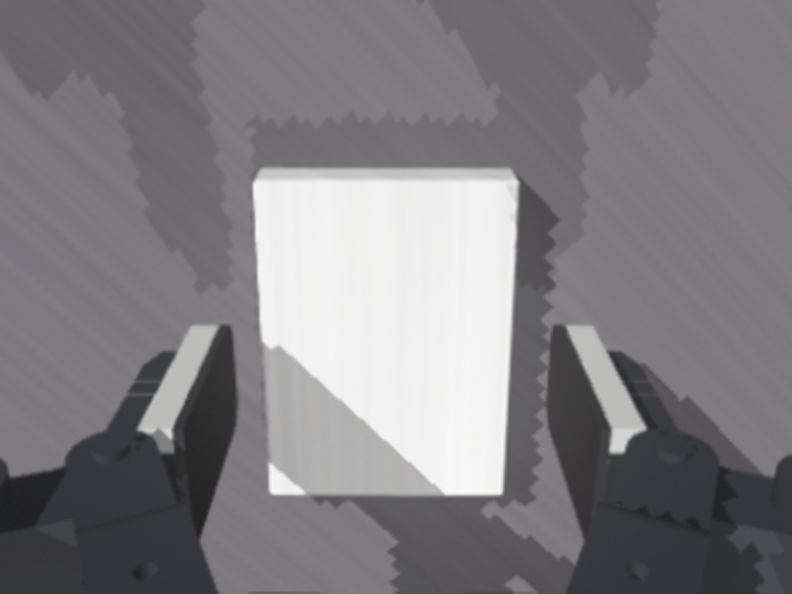

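Call:
jog_arm --steps '[[[0,-0.0008,0.004],[0,0,0],0.7],[[0,0,0.003],[0,0,0],0.7],[[0,0,0.002],[0,0,0],0.7],[[0,0,0.001],[0,0,0],0.7],[[0,0,0.001],[0,0,0],0.7],[[0,0,0],[0,0,0],0.7],[[0,0,0],[0,0,0],0.7],[[0,0,0],[0,0,0],0.7],[[0,0,0],[0,0,0],0.7],[[0,0,0],[0,0,0],0.7]]'

```text
time: 7.4
position: [0.5195, -0.2564, -0.0343]
tool_rot: [[0.702, 0.712, 0.0], [0.712, -0.702, -0.0], [0.0, 0.0, -1.0]]
contact_force: [0.2, 0.2, 0.1]
opening: 0.0596
grasp_force: 0.0
```

Call:
jog_arm --steps '[[[0,0,0.001],[0,0,0],0.68],[[0,0,0.001],[0,0,0],0.68],[[0,0,0.001],[0,0,0],0.68],[[0,0,0],[0,0,0],0.68],[[0,0,0],[0,0,0],0.68],[[0,0,0],[0,0,0],0.68],[[0,0,0],[0,0,0],0.68],[[0,0,0],[0,0,0],0.68],[[0,0,0],[0,0,0],0.68],[[0,0,0],[0,0,0],0.68]]'

```text
time: 8.4
position: [0.5195, -0.2563, -0.0374]
tool_rot: [[0.702, 0.712, 0.0], [0.712, -0.702, -0.0], [0.0, 0.0, -1.0]]
contact_force: [0.1, -0.0, -0.4]
opening: 0.0581
grasp_force: 0.0
```

```bash
python3 - <<'E'
from h import *
s=env.read_state(); im=env.snapshot('wrist')[:,:,::-1].copy(); go(s,[.5194,-.2565,-.038])
W=cam('wrist',s); q=quad(im,'steel',W,.01,(.519,-.256)); print(q)
# pad tip gap in px along rows, plate top gap px: brightness profile of light faces
g=cv2.cvtColor(im,cv2.COLOR_BGR2GRAY)
for r in (296,300,304): print(r,g[r,225:270:3],g[r,370:415:3])
cv2.imwrite('pics/w6.png',cv2.resize(im[150:420,140:500],None,fx=2.2,fy=2.2,interpolation=cv2.INTER_CUBIC))
E
```

```text
pos [ 0.5195 -0.2563 -0.0374] yaw 45.39 tool shift mm [-0.1  0.1  0.6] turn z deg None F [ 0.13 -0.   -0.37] open 0.0581
(array([ 0.52018585, -0.25601202]), 45.30900192260742, (71.0, 49.4), array([316.78681384, 322.80693362]))
296 [109 110 113 115 116 115 110 123 129 122 241 241 239 238 240] [242 239 237 235  85  84  82  80  85 109 120 119 116 110 113]
300 [110 169 187 187 188 131  66  58 119 130 240 241 239 238 240] [242 238 237 229  85  84  70  69  75 188 188 188 187 121 121]
304 [134 187 186 188 184  70  58  57  91  91 227 241 240 238 240] [242 239 237 221  85  83  65  68  68 120 188 188 187 182  96]
```

Call:
jog_arm --steps '[[[0,0,0],[0,0,0],0.64],[[0,0,0],[0,0,0],0.6],[[0,0,0],[0,0,0],0.55],[[0,0,0],[0,0,0],0.5],[[0,0,0],[0,0,0],0.5],[[0,0,0],[0,0,0],0.45],[[0,0,0],[0,0,0],0.45],[[0,0,0],[0,0,0],0.4],[[0,0,0],[0,0,0],0.4],[[0,0,0],[0,0,0],0.4]]' --squeeze 40

```text
time: 9.45
position: [0.5196, -0.2564, -0.0372]
tool_rot: [[0.702, 0.712, 0.0], [0.712, -0.702, -0.0], [0.0, 0.0, -1.0]]
contact_force: [-0.9, 0.9, 5.4]
opening: 0.0491
grasp_force: 42.6
```

The plate is gripped at 49 mm with 43 N, and the tips are just touching the counter, so they sit 37 mm behind the TCP. Now I lift and begin the turn.

Call:
jog_arm --steps '[[[0,0,-0.005],[0,0,0],0.4],[[0,0,-0.02],[0,0,0],0.4],[[0,0,-0.035],[0,0,0],0.4],[[0,0,-0.04],[0,0,0],0.4],[[0,0,0],[0,0,-0.06],0.4],[[0,0,0],[0,0,-0.134],0.4],[[0,0,0],[0,0,-0.134],0.4],[[0,0,0],[0,0,-0.134],0.4],[[0,0,0],[0,0,-0.134],0.4],[[0,0,0],[0,0,-0.134],0.4]]'

```text
time: 10.45
position: [0.519, -0.2562, 0.062]
tool_rot: [[0.008, 1.0, -0.001], [1.0, -0.008, 0.001], [0.001, -0.001, -1.0]]
contact_force: [0.6, 0.2, -2.4]
opening: 0.0487
grasp_force: 42.2
```

Call:
jog_arm --steps '[[[0,0,0],[0,0,-0.134],0.4],[[0,0,0],[0,0,-0.134],0.4],[[0,0,0],[0,0,-0.134],0.4],[[0,0,0],[0,0,-0.134],0.4],[[0,0,0],[0,0,-0.134],0.4],[[0,0,0],[0,0,-0.134],0.4],[[0,0,0],[0,0,-0.134],0.4],[[0,0,0],[0,0,-0.134],0.4],[[0,0,0],[0,0,-0.134],0.4],[[0,0,0],[0,0,-0.134],0.4]]'

```text
time: 11.45
position: [0.5191, -0.2562, 0.062]
tool_rot: [[-0.985, 0.175, -0.001], [0.175, 0.985, 0.001], [0.001, 0.0, -1.0]]
contact_force: [0.3, 0.5, -1.7]
opening: 0.0488
grasp_force: 42.2
```

```bash
python3 - <<'E'
from h import *
s=env.read_state(); go(s,[.5096,-.0377,.075],173.9); print(s['grasp_force'],s['joint_pos'])
E
```

```text
pos [ 0.5191 -0.2562  0.062 ] yaw 169.92 tool shift mm [ 47.6 213.4 -12.9] turn z deg -3.98 F [ 0.26  0.49 -1.7 ] open 0.0488
42.21035599708557 [-4.58425653e-01  1.47378159e-01 -1.65477796e-02  1.40812378e+00
 -3.04384415e-05 -2.82482177e-01]
```

Call:
jog_arm --steps '[[[0.004,0.015,-0.004],[0,0,0],0.4],[[0.008,0.036,-0.005],[0,0,0],0.4],[[0.008,0.036,-0.004],[0,0,0],0.4],[[0.004,0.02,0],[0,0,0],0.4],[[0,0,0],[0,0,-0.033],0.4],[[0,0,0],[0,0,-0.033],0.4],[[0,0,0],[0,0,0],0.4],[[0,0,0],[0,0,0],0.4],[[0,0,0],[0,0,0],0.4],[[0,0,0],[0,0,0],0.4]]'

```text
time: 12.45
position: [0.5151, -0.1468, 0.0756]
tool_rot: [[-0.994, 0.114, -0.0], [0.114, 0.994, 0.0], [0.0, 0.0, -1.0]]
contact_force: [0.2, -0.3, -2.0]
opening: 0.049
grasp_force: 42.3
```

```bash
python3 - <<'E'
from h import *
s=env.read_state(); im=env.snapshot('wrist')[:,:,::-1].copy(); cv2.imwrite('pics/w7.png',im); pickle.dump(s,open('w7.pkl','wb'))
W=cam('wrist',s); q=quad(im,'green',W,.045,(.51,-.038)); print(q)
s1=pickle.load(open('w1.pkl','rb')); print(tri([(cam('wrist',s1),np.array([189.2,68.8])),(W,q[3])]))
go(s,[*q[0],.02],q[1]+180)
try: print(quad(im,'steel',W,.107,s['position'][:2]))
except Exception as e: print(e)
E
```

```text
(array([ 0.50896658, -0.03822142]), -6.6763763427734375, (69.9, 42.8), array([499.08814832, 229.05484524]))
(array([ 0.51011564, -0.03562147,  0.04099363]), [array([ 0.7, -0.1]), array([ 1.1, -0.4])])
pos [ 0.5151 -0.1468  0.0756] yaw 173.47 tool shift mm [ 18.4 107.2  55.6] turn z deg 0.15 F [ 0.2  -0.28 -1.98] open 0.049
(array([ 0.50076428, -0.14574574]), 83.46426391601562, (55.3, 31.1), array([318.06658896, 276.53659658]))
```

View pics/w7.png

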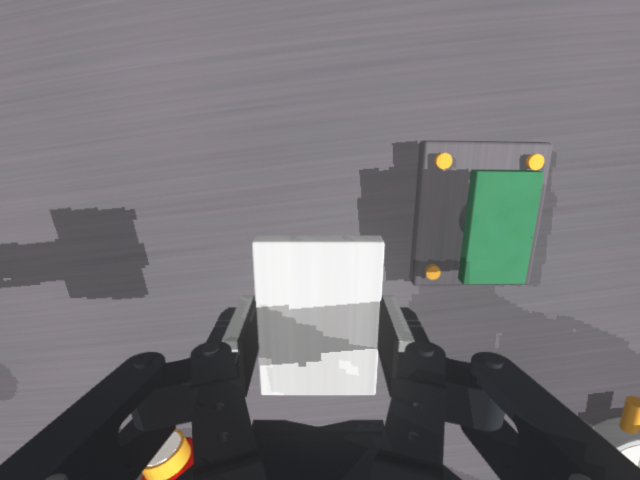

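Plate held square in the hand: top corners near (254,242), (383,242), (377,395) and (261,395). The pad shows at (505,228), including a thin side face on its left.

```bash
python3 - <<'E'
from h import *
s=pickle.load(open('w7.pkl','rb')); W=cam('wrist',s); R=s['tool_rot']; p=s['position']
c=np.array([(254,242),(383,242),(377,395),(261,395)],float)
for z in (.118,.123,.128):
    P=np.array([onplane(W,q,z) for q in c]); T=(P-p)@R*1000; print(z,T.round(1).tolist(),'centre',T.mean(0).round(1))
K,d,_,_=W; obj=np.array([(35,-25,0),(35,25,0),(-35,25,0),(-35,-25,0)],float)
ok,rv,tv=cv2.solvePnP(obj,c,K,d); H=env.camera_model('wrist')['hand_eye']
print('PnP centre tool mm',(H[:3,:3]@tv.ravel()+H[:3,3]*1000).round(1)); print((H[:3,:3]@cv2.Rodrigues(rv)[0]).round(3))
g=np.array([(471,170),(543,171),(529,285),(461,284)],float); 
Q=np.array([onplane(W,q,.045) for q in g]); print(Q.round(4).tolist(),Q.mean(0))
go(s,[.5093,-.0369,.02],173.6)
E
```

```text
0.118 [[33.4, -25.4, -42.4], [33.4, 24.5, -42.4], [-38.6, 25.9, -42.4], [-38.6, -26.2, -42.4]] centre [ -2.6  -0.3 -42.4]
0.123 [[35.0, -24.5, -47.4], [35.0, 23.5, -47.4], [-34.4, 24.9, -47.4], [-34.3, -25.3, -47.4]] centre [  0.3  -0.3 -47.4]
0.128 [[36.6, -23.6, -52.4], [36.6, 22.6, -52.4], [-30.1, 23.9, -52.4], [-30.1, -24.3, -52.4]] centre [  3.2  -0.3 -52.4]
PnP centre tool mm [ -1.4  -0.3 -44. ]
[[ 0.999  0.004 -0.036]
 [-0.003  1.     0.006]
 [ 0.036 -0.006  0.999]]
[[0.4722, -0.0554, 0.045], [0.4771, -0.0135, 0.045], [0.548, -0.0177, 0.045], [0.542, -0.061, 0.045]] [ 0.50980271 -0.03687707  0.045     ]
pos [ 0.5151 -0.1468  0.0756] yaw 173.47 tool shift mm [ 18.3 108.5  55.6] turn z deg -0.13 F [ 0.2  -0.28 -1.98] open 0.049
```

Call:
jog_arm --steps '[[[0.003,0.018,0],[0,0,0],0.4],[[0.006,0.036,0],[0,0,0],0.4],[[0.006,0.036,0],[0,0,0],0.4],[[0.0033,0.0185,0.005],[0,0,0],0.4],[[0,0,0.018],[0,0,0],0.4],[[0,0,0.018],[0,0,0],0.4],[[0,0,0.012],[0,0,0],0.4],[[0,0,0.006],[0,0,0],0.4],[[0,0,0],[0,0,0],0.4],[[0,0,0],[0,0,0],0.4]]'

```text
time: 13.5
position: [0.5095, -0.0371, 0.0172]
tool_rot: [[-0.994, 0.113, 0.001], [0.113, 0.994, -0.0], [-0.001, 0.0, -1.0]]
contact_force: [-0.8, -0.1, -1.8]
opening: 0.0488
grasp_force: 42.3
```

```bash
python3 - <<'E'
from h import *
s=env.read_state(); go(s,[.5095,-.0369,.009],173.6)
im=env.snapshot('wrist')[:,:,::-1].copy(); cv2.imwrite('pics/w8.png',im)
E
```

```text
pos [ 0.5095 -0.0371  0.0172] yaw 173.52 tool shift mm [0.1 0.2 8.2] turn z deg -0.08 F [-0.78 -0.12 -1.81] open 0.0488
```

Call:
jog_arm --steps '[[[0,0,0.004],[0,0,0],0.4],[[0,0,0.003],[0,0,0],0.4],[[0,0,0.001],[0,0,0],0.4],[[0,0,0.0005],[0,0,0],0.4],[[0,0,0.0005],[0,0,0],0.4],[[0,0,0.0005],[0,0,0],0.4],[[0,0,0],[0,0,0],0.4],[[0,0,0],[0,0,0],0.4],[[0,0,0],[0,0,0],0.4],[[0,0,0],[0,0,0],0.4]]'

```text
time: 14.55
position: [0.5092, -0.0369, 0.0072]
tool_rot: [[-0.994, 0.112, 0.0], [0.112, 0.994, -0.0], [-0.0, -0.0, -1.0]]
contact_force: [-2.3, 0.6, 3.0]
opening: 0.0488
grasp_force: 42.8
```

Contact: Fz went from -1.9 to +3.0 N at the predicted height. I release gently and rise.

Call:
jog_arm --steps '[[[0,0,-0.0005],[0,0,0],0.55],[[0,0,0],[0,0,0],0.6],[[0,0,0],[0,0,0],0.65],[[0,0,0],[0,0,0],0.72],[[0,0,0],[0,0,0],0.76],[[0,0,0],[0,0,0],0.78],[[0,0,-0.005],[0,0,0],0.78],[[0,0,-0.015],[0,0,0],0.78],[[0,0,-0.03],[0,0,0],0.78],[[0,0,-0.01],[0,0,0],0.2]]'

```text
time: 15.55
position: [0.5107, -0.037, 0.0715]
tool_rot: [[-0.994, 0.112, 0.004], [0.112, 0.994, -0.0], [-0.004, 0.0, -1.0]]
contact_force: [1.1, -0.4, 0.8]
opening: 0.0536
grasp_force: 0.0
```

```bash
python3 - <<'E'
from h import *
s=env.read_state(); im=env.snapshot('wrist')[:,:,::-1].copy(); cv2.imwrite('pics/w9.png',im); pickle.dump(s,open('w9.pkl','wb'))
W=cam('wrist',s); go(s,[.5093,-.0369,.03]); print(quad(im,'steel',W,.055,(.509,-.037)), [np.round(x,3) for x in quad(im,'steel',W,.0555,(.509,-.037))])
for n in('scene','side'): cv2.imwrite(f'pics/{n}9.png',env.snapshot(n)[:,:,::-1])
E
```

```text
pos [ 0.5107 -0.037   0.0715] yaw 173.55 tool shift mm [ 1.5 -0.  41.5] turn z deg None F [ 1.05 -0.35  0.82] open 0.0536
(array([ 0.50879373, -0.03756832]), -6.473320007324219, (68.8, 49.7), array([317.6503965, 263.9395761])) [array([ 0.509, -0.038]), np.float64(-6.473), array([68.6, 49.5]), array([317.65, 263.94])]
```

View pics/w9.png

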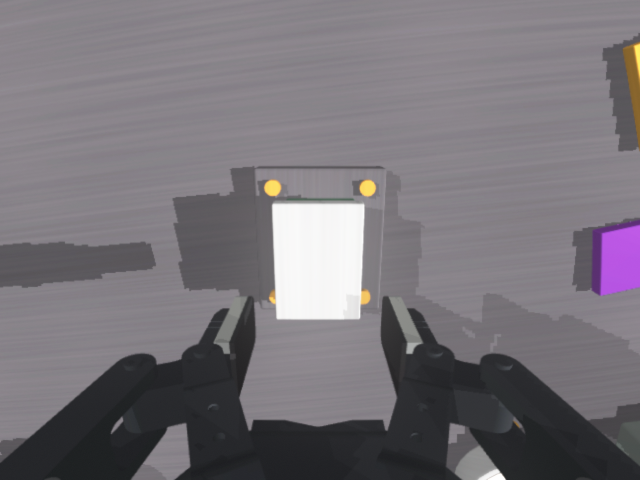

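The steel plate lies square on the pad, rows 200–320 and columns 274–363, measured at (0.509,-0.038) with yaw -6.5°. I shut the fingers and go down to press.

Call:
jog_arm --steps '[[[0.001,0,0],[0,0,0],0],[[0,0,0],[0,0,0],0],[[0,0,0.005],[0,0,0],0],[[0,0,0.012],[0,0,0],0],[[0,0,0.012],[0,0,0],0],[[0,0,0.007],[0,0,0],0],[[0,0,0.003],[0,0,0],0],[[0,0,0.002],[0,0,0],0],[[0,0,0.001],[0,0,0],0],[[0,0,0],[0,0,0],0]]'

```text
time: 16.7
position: [0.5084, -0.0368, 0.0258]
tool_rot: [[-0.994, 0.112, 0.0], [0.112, 0.994, -0.0], [-0.0, -0.0, -1.0]]
contact_force: [0.4, 0.3, -0.5]
opening: -0.0002
grasp_force: 0.0
```

Call:
jog_arm --steps '[[[0,0,0.001],[0,0,0],0],[[0,0,0.001],[0,0,0],0],[[0,0,0.001],[0,0,0],0],[[0,0,0.001],[0,0,0],0],[[0,0,0.001],[0,0,0],0],[[0,0,0],[0,0,0],0],[[0,0,0],[0,0,0],0],[[0,0,0],[0,0,0],0],[[0,0,0],[0,0,0],0],[[0,0,0],[0,0,0],0]]'

```text
time: 17.7
position: [0.5082, -0.0368, 0.0206]
tool_rot: [[-0.994, 0.112, 0.0], [0.112, 0.994, 0.0], [-0.0, 0.0, -1.0]]
contact_force: [-0.4, 0.5, -0.5]
opening: 0.0001
grasp_force: 0.0
```

Call:
jog_arm --steps '[[[0,0,0.001],[0,0,0],0],[[0,0,0.001],[0,0,0],0],[[0,0,0.001],[0,0,0],0],[[0,0,0.001],[0,0,0],0],[[0,0,0],[0,0,0],0],[[0,0,0],[0,0,0],0],[[0,0,0],[0,0,0],0],[[0,0,0],[0,0,0],0],[[0,0,0],[0,0,0],0],[[0,0,0],[0,0,0],0]]'

```text
time: 18.7
position: [0.5083, -0.0368, 0.0173]
tool_rot: [[-0.994, 0.112, 0.001], [0.112, 0.994, -0.0], [-0.001, 0.0, -1.0]]
contact_force: [-2.1, 0.9, 7.5]
opening: -0.0001
grasp_force: 3.7
```

Now 8 N; one more millimetre, hold, then lift off.

Call:
jog_arm --steps '[[[0,0,0.001],[0,0,0],0],[[0,0,0],[0,0,0],0],[[0,0,0],[0,0,0],0],[[0,0,0],[0,0,0],0],[[0,0,0],[0,0,0],0],[[0,0,0],[0,0,0],0],[[0,0,0],[0,0,0],0],[[0,0,0],[0,0,0],0],[[0,0,0],[0,0,0],0],[[0,0,0],[0,0,0],0]]'

```text
time: 19.7
position: [0.5084, -0.0368, 0.0165]
tool_rot: [[-0.994, 0.112, 0.001], [0.112, 0.994, -0.0], [-0.001, 0.0, -1.0]]
contact_force: [-3.2, -0.2, 9.2]
opening: -0.0002
grasp_force: 4.7
```

```bash
python3 - <<'E'
from h import *
s=env.read_state(); go(s,[.42,.15,.10]); print(s['joint_pos'])
E
```

```text
pos [ 0.5084 -0.0368  0.0165] yaw 173.55 tool shift mm [108.7 175.7 -83.6] turn z deg None F [-3.16 -0.17  9.18] open -0.0002
[-7.22212363e-02 -2.85759786e-03 -2.64082331e-01  1.30876276e+00
 -1.75811010e-05  4.03497388e-02]
```

9.7 N held for about 1 s. I lift straight off and go over to the brass plate.

Call:
jog_arm --steps '[[[0,0,-0.004],[0,0,0],0],[[0,0,-0.015],[0,0,0],0],[[0,0,-0.03],[0,0,0],0],[[0,0,-0.03],[0,0,0],0.5],[[0.016,0.032,-0.01],[0,0,0],0.85],[[0.022,0.044,0],[0,0,0],0.85],[[0.022,0.044,0],[0,0,0],0.85],[[0.022,0.044,0],[0,0,0],0.85],[[0.016,0.032,0],[0,0,0],0.85],[[0.01,0.02,0],[0,0,0],0.85]]'

```text
time: 20.7
position: [0.4241, 0.1922, 0.1055]
tool_rot: [[-0.994, 0.11, 0.001], [0.11, 0.994, 0.001], [-0.001, 0.001, -1.0]]
contact_force: [-0.4, -0.4, -0.1]
opening: 0.0726
grasp_force: 0.0
```

```bash
python3 - <<'E'
from h import *
s=env.read_state(); im=env.snapshot('wrist')[:,:,::-1].copy(); cv2.imwrite('pics/w10.png',im); pickle.dump(s,open('w10.pkl','wb'))
print('joint vel',abs(s['joint_velocities']).max())
W=cam('wrist',s); q=quad(im,'brass',W,.01,(.433,.203)); print(q); go(s,[*q[0],-.0374],q[1]+180)
E
```

```text
joint vel 0.4508016176294153
(array([0.4318385 , 0.20256232]), 16.172590255737305, (71.5, 50.5), array([332.92913588, 237.57080523]))
pos [0.4241 0.1922 0.1055] yaw 173.66 tool shift mm [ -6.5  11.1 142.9] turn z deg -22.51 F [-0.36 -0.39 -0.09] open 0.0726
```

View pics/w10.png

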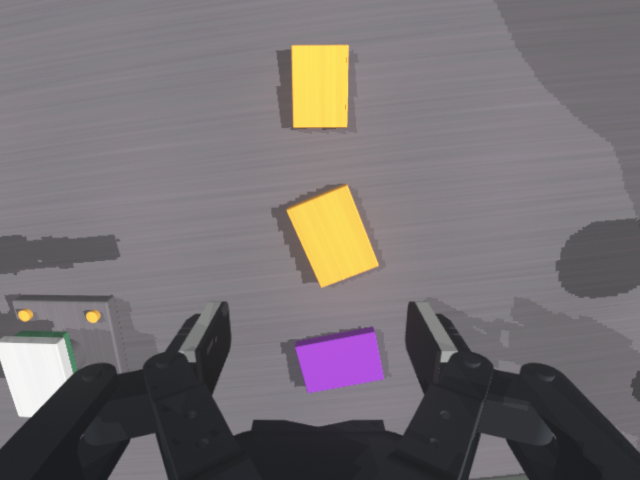

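The middle brass plate, at (333,237), measures 71.5x50.5 mm, so it is the right one; the smaller lies at (320,86) and the purple at (340,360). I turn, centre and descend partway.

Call:
jog_arm --steps '[[[0,0,0],[0,0,-0.125],0.8],[[0,0,0],[0,0,-0.125],0.8],[[0,0,0],[0,0,-0.125],0.8],[[-0.0103,0.0079,0.02],[0,0,0],0.8],[[0,0,0.03],[0,0,0],0.8],[[0,0,0.025],[0,0,0],0.8],[[0,0,0.01],[0,0,0],0.75],[[0,0,0],[0,0,0],0.72],[[0,0,0],[0,0,0],0.72],[[0,0,0],[0,0,0],0.72]]'

```text
time: 21.75
position: [0.4337, 0.2008, 0.0212]
tool_rot: [[-0.961, -0.276, 0.002], [-0.276, 0.961, 0.001], [-0.002, 0.0, -1.0]]
contact_force: [0.4, -0.1, 0.4]
opening: 0.0614
grasp_force: 0.0
```

```bash
python3 - <<'E'
from h import *
s=env.read_state(); im=env.snapshot('wrist')[:,:,::-1].copy(); cv2.imwrite('pics/w11.png',im); pickle.dump(s,open('w11.pkl','wb'))
W=cam('wrist',s); q=quad(im,'brass',W,.01,(.433,.203)); print(q); go(s,[*q[0],-.0370],q[1]+180)
print(tri([(cam('wrist',pickle.load(open('w10.pkl','rb'))),np.array([332.9,237.6])),(W,q[3])]))
E
```

```text
(array([0.43159433, 0.20236952]), 16.110881805419922, (71.0, 50.2), array([322.88706223, 268.29397042]))
pos [0.4337 0.2008 0.0212] yaw -163.96 tool shift mm [ 1.7  2.1 58.2] turn z deg -360.07 F [ 0.42 -0.14  0.39] open 0.0614
(array([0.43213288, 0.20259541, 0.00843269]), [array([-0. ,  0.1]), array([ 0.1, -0.1])])
```

Call:
jog_arm --steps '[[[0.0014,0.002,0.01],[0,0,0],0.72],[[0,0,0.018],[0,0,0],0.72],[[0,0,0.015],[0,0,0],0.72],[[0,0,0.008],[0,0,0],0.7],[[0,0,0.004],[0,0,0],0.68],[[0,0,0.0025],[0,0,0],0.68],[[0,0,0],[0,0,0],0.68],[[0,0,0],[0,0,0],0.68],[[0,0,0],[0,0,0],0.62],[[0,0,0],[0,0,0],0.6]]'

```text
time: 22.8
position: [0.4312, 0.2023, -0.0375]
tool_rot: [[-0.961, -0.276, 0.001], [-0.276, 0.961, 0.001], [-0.001, 0.001, -1.0]]
contact_force: [-0.4, 0.7, 0.8]
opening: 0.0514
grasp_force: 0.5
```

Call:
jog_arm --steps '[[[0,0,0],[0,0,0],0.57],[[0,0,0],[0,0,0],0.54],[[0,0,0],[0,0,0],0.5],[[0,0,0],[0,0,0],0.45],[[0,0,0],[0,0,0],0.4],[[0,0,0],[0,0,0],0.4],[[0,0,0],[0,0,0],0.4],[[0,0,0],[0,0,0],0.4],[[0,0,0],[0,0,0],0.4],[[0,0,0],[0,0,0],0.4]]' --squeeze 40

```text
time: 23.8
position: [0.4312, 0.2023, -0.0372]
tool_rot: [[-0.961, -0.277, 0.001], [-0.277, 0.961, 0.001], [-0.001, 0.0, -1.0]]
contact_force: [-2.4, 0.7, 6.2]
opening: 0.0488
grasp_force: 40.8
```

Gripped at 48.8 mm with 41 N, as before. Now I lift and turn back to the pad's heading.

Call:
jog_arm --steps '[[[0,0,-0.005],[0,0,0],0.4],[[0,0,-0.02],[0,0,0],0.4],[[0,0,-0.035],[0,0,0],0.4],[[0,0,-0.035],[0,0,0],0.4],[[0,0,-0.018],[0,0,0.06],0.4],[[0,0,0],[0,0,0.125],0.4],[[0,0,0],[0,0,0.125],0.4],[[0,0,0],[0,0,0.065],0.4],[[0,0,0],[0,0,0],0.4],[[0,0,0],[0,0,0],0.4]]'

```text
time: 24.8
position: [0.4308, 0.2018, 0.0749]
tool_rot: [[-0.994, 0.11, -0.001], [0.11, 0.994, -0.0], [0.0, -0.0, -1.0]]
contact_force: [0.0, -0.5, -2.9]
opening: 0.0487
grasp_force: 42.7
```

```bash
python3 - <<'E'
from h import *
s=env.read_state(); im=env.snapshot('wrist')[:,:,::-1].copy(); cv2.imwrite('pics/w12.png',im); pickle.dump(s,open('w12.pkl','wb'))
W=cam('wrist',s); p=s['position']; z=p[2]+.0474
q=quad(im,'brass',W,z,p[:2]); print(q,'offset tool mm',(s['tool_rot'].T@(np.array([*q[0],z])-p)*1000).round(1)); go(s,[.5090,-.0373,.075],173.55); print(s['grasp_force'])
E
```

```text
(array([0.43084372, 0.20106261]), -6.318687438964844, (71.7, 49.9), array([317.6833863 , 325.41015094])) offset tool mm [ -0.1  -0.8 -47.4]
pos [0.4308 0.2018 0.0749] yaw 173.67 tool shift mm [-1.041e+02 -2.290e+02 -1.000e-01] turn z deg 0.12 F [ 0.05 -0.53 -2.86] open 0.0487
42.67812967300415
```

Call:
jog_arm --steps '[[[-0.008,-0.018,0],[0,0,0],0.4],[[-0.02,-0.044,0],[0,0,0],0.4],[[-0.02,-0.044,0],[0,0,0],0.4],[[-0.02,-0.044,0],[0,0,0],0.4],[[-0.02,-0.044,0],[0,0,0],0.4],[[-0.012,-0.026,0],[0,0,0],0.4],[[-0.004,-0.0086,0.008],[0,0,0.002],0.4],[[0,0,0.012],[0,0,0],0.4],[[0,0,0.01],[0,0,0],0.4],[[0,0,0],[0,0,0],0.4]]'

```text
time: 25.85
position: [0.507, -0.0356, 0.0428]
tool_rot: [[-0.994, 0.113, -0.003], [0.113, 0.994, 0.001], [0.004, 0.0, -1.0]]
contact_force: [-0.3, 0.1, -2.2]
opening: 0.0486
grasp_force: 42.8
```

```bash
python3 - <<'E'
from h import *
s=env.read_state(); im=env.snapshot('wrist')[:,:,::-1].copy(); cv2.imwrite('pics/w13.png',im)
go(s,[.5090,-.0371,.019],173.55); print(s['grasp_force'],abs(s['joint_velocities']).max())
E
```

```text
pos [ 0.507  -0.0356  0.0428] yaw 173.53 tool shift mm [-2.2 -1.3 23.8] turn z deg -0.02 F [-0.33  0.14 -2.2 ] open 0.0486
42.7899956703186 0.03453824715164971
```

Call:
jog_arm --steps '[[[-0.001,-0.0007,0.006],[0,0,0],0.4],[[0,0,0.007],[0,0,0],0.4],[[0,0,0.004],[0,0,0],0.4],[[0,0,0.002],[0,0,0],0.4],[[0,0,0.001],[0,0,0],0.4],[[0,0,0],[0,0,0],0.4],[[0,0,0],[0,0,0],0.4],[[0,0,0],[0,0,0],0.4],[[0,0,0],[0,0,0],0.4],[[0,0,0],[0,0,0],0.4]]'

```text
time: 26.9
position: [0.5096, -0.0377, 0.0252]
tool_rot: [[-0.993, 0.115, 0.0], [0.115, 0.993, -0.0], [-0.0, -0.0, -1.0]]
contact_force: [0.5, -0.4, -3.5]
opening: 0.0486
grasp_force: 42.8
```

Call:
jog_arm --steps '[[[0,0,0.003],[0,0,0],0.4],[[0,0,0.002],[0,0,0],0.4],[[0,0,0.001],[0,0,0],0.4],[[0,0,0.0005],[0,0,0],0.4],[[0,0,0.0005],[0,0,0],0.4],[[0,0,0.0005],[0,0,0],0.4],[[0,0,0.0005],[0,0,0],0.4],[[0,0,0],[0,0,0],0.4],[[0,0,0],[0,0,0],0.4],[[0,0,0],[0,0,0],0.4]]'

```text
time: 27.9
position: [0.5096, -0.0377, 0.0172]
tool_rot: [[-0.993, 0.114, 0.0], [0.114, 0.993, 0.0], [-0.0, 0.0, -1.0]]
contact_force: [-0.6, 0.1, -0.5]
opening: 0.0486
grasp_force: 43.1
```

Contact has begun, with Fz going from -3 to -0.5 N. I lower a little more as the pad will sink under the weight, then release.

Call:
jog_arm --steps '[[[0,0,0.0005],[0,0,0],0.4],[[0,0,0.0004],[0,0,0],0.4],[[0,0,0],[0,0,0],0.4],[[0,0,0],[0,0,0],0.55],[[0,0,0],[0,0,0],0.6],[[0,0,0],[0,0,0],0.65],[[0,0,0],[0,0,0],0.7],[[0,0,0],[0,0,0],0.75],[[0,0,0],[0,0,0],0.78],[[0,0,0],[0,0,0],0.78]]'

```text
time: 28.9
position: [0.5095, -0.0377, 0.0162]
tool_rot: [[-0.993, 0.115, -0.0], [0.115, 0.993, -0.0], [0.0, -0.0, -1.0]]
contact_force: [-0.2, -0.3, -0.1]
opening: 0.0663
grasp_force: 0.0
```

Call:
jog_arm --steps '[[[0,0,-0.003],[0,0,0],0.78],[[0,0,-0.01],[0,0,0],0.78],[[0,0,-0.02],[0,0,0],0.78],[[0,0,-0.02],[0,0,0],0.78],[[0,0,-0.01],[0,0,0],0.78],[[0,0,0],[0,0,0],0.78],[[0,0,0],[0,0,0],0.7],[[0,0,0],[0,0,0],0.7],[[0,0,0],[0,0,0],0.7],[[0,0,0],[0,0,0],0.7]]'

```text
time: 29.9
position: [0.5092, -0.0377, 0.0786]
tool_rot: [[-0.993, 0.114, -0.001], [0.114, 0.993, 0.0], [0.001, -0.0, -1.0]]
contact_force: [-0.7, 1.0, 0.3]
opening: 0.0598
grasp_force: 0.0
```

```bash
python3 - <<'E'
from h import *
s=env.read_state(); im=env.snapshot('wrist')[:,:,::-1].copy(); cv2.imwrite('pics/w14.png',im)
W=cam('wrist',s); go(s,[.5093,-.0373,.036],173.55); print(quad(im,'brass',W,.0645,(.509,-.037)))
cv2.imwrite('pics/side14.png',env.snapshot('side')[:,:,::-1])
E
```

```text
pos [ 0.5092 -0.0377  0.0786] yaw 173.43 tool shift mm [-0.1  0.4 42.6] turn z deg -0.12 F [-0.66  1.05  0.26] open 0.0598
(array([ 0.51057251, -0.03649264]), -7.249824523925781, (71.0, 56.2), array([321.37303128, 270.6396778 ]))
```

I have used my ten pictures, so I check the stack numerically; the 56 mm width suggests a stud of the stand has merged with the plate in the mask.

```bash
python3 - <<'E'
from h import *
s=env.read_state(); im=cv2.imread('pics/w14.png'); W=cam('wrist',s)
m=cv2.inRange(cv2.cvtColor(im,cv2.COLOR_BGR2HSV),(10,100,90),(28,255,255)); m=cv2.morphologyEx(m,cv2.MORPH_OPEN,np.ones((31,31)))
k=max(cv2.findContours(m,0,1)[0],key=cv2.contourArea).reshape(-1,2).astype(float)
for z in (.064,.0645): 
    print(z,cv2.minAreaRect(np.array([onplane(W,q,z)[:2]*1000 for q in k],np.float32)))
h=cv2.cvtColor(im,cv2.COLOR_BGR2HSV); g=cv2.inRange(h,(60,90,30),(90,255,255))[150:350,230:420]; st=cv2.inRange(h,(0,0,200),(180,40,255))[150:330,255:390]
print('green px',cv2.countNonZero(g),'white px',cv2.countNonZero(st))
E
```

```text
0.064 ((510.76483154296875, -38.57438278198242), (50.467464447021484, 70.70665740966797), 83.4173355102539)
0.0645 ((510.5650634765625, -38.55152130126953), (50.336692810058594, 70.52348327636719), 83.41728973388672)
green px 0 white px 443
```

The brass plate is centred at (0.511,-0.039) with yaw -6.6° and fits 70.5x50.3 mm at height 64.5 mm, so it lies flat. I press it down.

Call:
jog_arm --steps '[[[0,0,0],[0,0,0],0],[[0,0,0],[0,0,0],0],[[0,0,0.005],[0,0,0],0],[[0,0,0.012],[0,0,0],0],[[0,0,0.012],[0,0,0],0],[[0,0,0.008],[0,0,0],0],[[0,0,0.005],[0,0,0],0],[[0,0,0.002],[0,0,0],0],[[0,0,0.001],[0,0,0],0],[[0,0,0],[0,0,0],0]]'

```text
time: 31.0
position: [0.5097, -0.0377, 0.0344]
tool_rot: [[-0.993, 0.114, 0.0], [0.114, 0.993, -0.0], [-0.0, 0.0, -1.0]]
contact_force: [0.7, -0.3, 0.3]
opening: 0.0002
grasp_force: 0.0
```

Call:
jog_arm --steps '[[[0,0,0.002],[0,0,0],0],[[0,0,0.001],[0,0,0],0],[[0,0,0.001],[0,0,0],0],[[0,0,0.001],[0,0,0],0],[[0,0,0.001],[0,0,0],0],[[0,0,0.001],[0,0,0],0],[[0,0,0],[0,0,0],0],[[0,0,0],[0,0,0],0],[[0,0,0],[0,0,0],0],[[0,0,0],[0,0,0],0]]'

```text
time: 32.0
position: [0.5096, -0.0377, 0.0273]
tool_rot: [[-0.993, 0.114, 0.0], [0.114, 0.993, -0.0], [-0.0, 0.0, -1.0]]
contact_force: [-0.5, -0.4, 4.1]
opening: -0.0002
grasp_force: 2.2
```

Call:
jog_arm --steps '[[[0,0,0.001],[0,0,0],0],[[0,0,0.001],[0,0,0],0],[[0,0,0.0005],[0,0,0],0],[[0,0,0],[0,0,0],0],[[0,0,0],[0,0,0],0],[[0,0,0],[0,0,0],0],[[0,0,0],[0,0,0],0],[[0,0,0],[0,0,0],0],[[0,0,0],[0,0,0],0],[[0,0,0],[0,0,0],0]]'

```text
time: 33.0
position: [0.5097, -0.0377, 0.0253]
tool_rot: [[-0.993, 0.114, 0.001], [0.114, 0.993, -0.0], [-0.001, 0.0, -1.0]]
contact_force: [-2.6, 0.4, 8.8]
opening: 0.0
grasp_force: 4.6
```

About 9 N held; I press slightly more, hold, then lift clear.

Call:
jog_arm --steps '[[[0,0,0.0005],[0,0,0],0],[[0,0,0],[0,0,0],0],[[0,0,0],[0,0,0],0],[[0,0,0],[0,0,0],0],[[0,0,0],[0,0,0],0],[[0,0,-0.003],[0,0,0],0],[[0,0,-0.006],[0,0,0],0],[[0,0,-0.02],[0,0,0],0],[[0,0,-0.03],[0,0,0],0],[[0,0,-0.015],[0,0,0],0]]'

```text
time: 34.0
position: [0.5102, -0.0377, 0.1002]
tool_rot: [[-0.993, 0.114, 0.002], [0.114, 0.993, -0.0], [-0.002, 0.0, -1.0]]
contact_force: [0.6, 0.6, 0.6]
opening: -0.0
grasp_force: 0.0
```

Call:
jog_arm --steps '[[[0,0,-0.02],[0,0,0],0],[[0,0,-0.01],[0,0,0],0],[[0,0,0],[0,0,0],0],[[0,0,0],[0,0,0],0],[[0,0,0],[0,0,0],0],[[0,0,0],[0,0,0],0],[[0,0,0],[0,0,0],0],[[0,0,0],[0,0,0],0],[[0,0,0],[0,0,0],0],[[0,0,0],[0,0,0],0]]'

```text
time: 35.0
position: [0.5096, -0.0377, 0.1282]
tool_rot: [[-0.993, 0.115, 0.0], [0.115, 0.993, 0.0], [-0.0, 0.0, -1.0]]
contact_force: [-0.2, -0.6, -0.3]
opening: 0.0001
grasp_force: 0.0
```

```bash
python3 - <<'E'
from h import *
s=env.read_state(); im=env.snapshot('wrist')[:,:,::-1].copy(); W=cam('wrist',s)
m=cv2.inRange(cv2.cvtColor(im,cv2.COLOR_BGR2HSV),(10,100,90),(28,255,255)); m=cv2.morphologyEx(m,cv2.MORPH_OPEN,np.ones((21,21)))
for k in cv2.findContours(m,0,1)[0]:
    print(cv2.minAreaRect(np.array([onplane(W,q,.0643)[:2]*1000 for q in k.reshape(-1,2).astype(float)],np.float32)))
print(s['position'],s['contact_force'].round(1),s['time'])
E
```

```text
((510.6678771972656, -38.579349517822266), (50.521949768066406, 70.15118408203125), 83.41813659667969)
[ 0.50955741 -0.037719    0.12817977] [-0.2 -0.6 -0.3] 35.0
```

The stack is unchanged after the press: same place, flat and in line. I hand it in.

```bash
python3 -c "
from rig import env
print(env.job_done())"
```

```text
the job is handed in; nothing more can be done
None
```

I stacked the steel plate on the green pad and the brass plate on top of it, pressing each with 9–10 N after letting go. By my measurements they lie flat, within about 2 mm of the pad's centre and about 0.5° of its long edges. I handed the job in at 35 s; no verdict was returned.

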